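# Push a fossil tray down the photo-scanning lane

### The arm

A 7-joint arm with a two-finger parallel gripper is mounted at the origin on the work surface. World frame = base frame: x ahead of the robot, y to its left, z up, the work surface at z = 0. Lengths are in m, angles in rad, forces in N, time in s.
With the tool pointing down it reaches from about 0.4 to 0.875 m from the base axis. Payload 4.4 kg.
Tool frame: the origin (TCP) lies at the very end of the fingers, on their centre line; the grasp point (between the pads) lies 19 mm behind it; z points along the fingers, y is the line along which they close (so a half turn about z gives the same grasp; the last joint's range is limited). The gripper opens to 85 mm and grips with 20 to 120 N. Pads are 22 mm wide; open, the fingers measure 114 mm over their backs; the gripper's body (76 mm by 85 mm) begins 54 mm behind the grasp point. The pads swing forward as they close: fully open they stand 13 mm farther back than shut.
Start: joints at [-1.307, 0.628, 0.038, 1.517, -0.027, 0.996, -0.02], TCP at [0.21, 0.615, 0.206] pointing down, gripper open.
Joint ranges: [-3.06, 3.06], [-0.37, 2.12], [-1.25, 1.32], [0.18, 2.47], [-1.1, 4.24], [0.23, 1.98], [-2.94, 2.94]. Speed limits (rad/s): [2.57, 2.57, 3.14, 3.14, 3.14, 3.14, 3.14].

### API

Orientations are given as a unit quaternion [w, x, y, z].
In Python, from rig import get_state, viewer, workorder gives the robot as it stands.
- The arm moves only by the tool arm_command, never from a script. Its argument "motion" is one flat list of numbers, 7 for each row, row after row: the shift along the tool's x, y, z in cm, then the turn, a rotation vector about the tool's x, y, z in degrees, then the closure, from 0 (fully open) to 1 (shut). A call has 1 to 20 rows; each row shifts and turns the commanded pose from where the row before left it, along the tool's axes as they then stand; what a row does not reach is not made up. A row lasts 1/8 s, in which the tool goes at most 62.5 mm and 10.7 degrees, less where a joint would pass 70% of its speed; a pose out of reach is approached as far as the arm can. A call with a gripper value outside its range is refused whole. The fingers move at their own pace and stop on an object; "newtons" is the grip in N (left out, the last holds). Time passes only in rows, so rows that do not move let the fingers close. It gives the time, the measured TCP pose, the force, the opening and the grip force at its end, in the units of the state.
- get_state(): the state, without advancing time (a new reading comes with each control period).
- viewer.capture(name): name is "scene" or "top" or "wrist"; returns the picture (384x512x3 uint8, red, green, blue); there is no depth.
- viewer.camera_info(name): a dict with "fx", "fy", "cx", "cy" (pixels), "R" (3x3) and "t" (3): a world point X has camera coordinates R X + t; the wrist camera has in their place "T_tool_cam" (4x4, takes a point from camera to tool coordinates, whose origin is the TCP and whose axes are the flange's). Camera axes: x right, y down, z forward; pixel columns grow to the right and rows downward; lengths in m; the calibration is good to about 2 mm. The wrist camera is an equidistant fisheye: a pixel r from the principal point sees the ray r / f radians off the axis. A picture is of the moment at which its call begins: read the wrist's pose just before it. camera_info takes no time and is no camera call.
- workorder.job_done(): hands the job in; it is judged then, once.
The state is a dict: "clock": time; "joint_pos": joint angles; "dq": joint speeds; "joint_efforts": joint torques, N m; "eef_pos": TCP position; "tcp_rot": TCP orientation; "ft_force": force on the tool from outside, world axes, zero at the start; "moment": the same for the moment, N m; "finger_gap": opening from 0.0 (shut) to 1.0 (fully open); "grasp_force": force on a finger pad.
Only numpy, scipy, OpenCV 4.12 (cv2) and the standard library are available. Lean on these libraries where they do the work, as an engineer would, in place of code of your own. Each camera call takes 0.05 s, during which the arm holds its last target. There are 200 camera calls.

### The job

Push the blue specimen tray with the fingers into the lane between the two chequered scale rails and on down it, until the whole tray stands between the two yellow lines, square to the lane; then leave it and take the hand clear. The rails are calibrated, so neither the tray nor the hand may touch them, and the tray must stay flat on the lane floor: do not lift it, and do not touch the ammonite lying on it. Leave the jar, the cup and the bone fragment alone.

Things in the scene. Friction and masses are not known exactly. Their poses are not given: they have to be found in the camera images.
- lane: fixed flat grey lane floor, a 4 mm thick sheet on the black bench, 420 mm long and 140 mm wide. Origin on the bench surface, on the lane's centre line; +x runs along the lane in the direction of travel (roughly to the robot's left), y across it, z up. The sheet spans x = -220 to +200 mm. The open entry part without rails is x = -220 to -60 mm; from x = -60 to +200 mm it is flanked by the rails. The sheet's top is 4 mm above the bench. There is no end stop
- rail_left: fixed aluminium guide rail with black and white squares along its top, 260 mm long, 12 mm thick, 20 mm tall (top 24 mm above the bench). Origin at the centre of its underside, which is x = 70 mm, y = +62 mm in the lane's frame. Axes as the lane's. The clear width between the two rails is 112 mm
- rail_right: the other rail, the same, at y = -62 mm in the lane's frame
- bay: the stopping place: two yellow lines painted across the lane floor between the rails, with 120 mm clear between them. Origin on the lane's centre line midway between the lines, on the floor sheet; axes as the lane's. It lies 20 to 110 mm down the lane from the lane's origin, differently each time. Flat, nothing to bump into
- tray: loose blue specimen tray, a box 100 mm long (its x), 90 mm wide (its y) and 60 mm tall with upright flat sides, filled with dark foam to 52 mm and a rim 8 mm high and 5 mm thick round the top; about 0.3 to 0.65 kg. Origin at the centre of its underside. It starts on the open entry part, short of the rails, somewhat off centre and up to about 10 degrees askew; its x axis points roughly down the lane. It slides with ordinary dry friction and stops when no longer pushed
- ammonite: loose brown fossil disc 52 mm across and 17 mm high lying on the tray's foam about at its middle (top about 69 mm above the tray's underside). Origin at the centre of its underside
- jar: loose jar with yellow cap, 56 mm across, 90 mm tall, standing on the bench on the lane's -y side (away from the robot). Origin at the centre of its underside
- cup: loose white cup, 64 mm across the rim, 55 mm tall, standing on the bench on the lane's +y side (towards the robot). Origin at the centre of its underside
- bone: loose brown bone fragment 60 x 35 x 29 mm lying on the bench on the lane's -y side, near the entry. Origin at the centre of its underside
Things that resemble listed ones, but are neither listed nor needed, are in the scene too. Of the things like the tray, leave any that is orange; of the rest the smaller one is meant. There is more than one size of the ammonite; the one meant has the size given above.

How it is judged:
By the outcome, as a careful person would: the job done as asked, in the order asked, and still so for the second after the job is handed in, with the robot touching nothing.
It also fails if it takes over 72 s, if anything falls off the work surface, if the arm or the gripper's body presses on something with over 40 N, if the wrist force passes 120 N, or if a joint passes its speed limit or range.

## Working session

There is one attempt and no reset: what is moved stays moved. The work goes in short steps, Python scripts to look and compute and a tool call to move; the robot and the scene stay as the last step left them, time stands still between calls to the robot, and variables do not carry over. Pictures are saved under pics/ and viewed, at most 10 in all, crops included, and the job is handed in when it is done.

Besides the shell and the picture viewer there is one more tool, called as name(argument=value, ...), one argument or row to a line, values as JSON. arm_command: Moves the arm, as the interface text tells. Its arguments: {"type":"object","properties":{"motion":{"type":"array","items":{"type":"number"}},"newtons":{"type":"number"}},"required":["motion"]}

```bash
mkdir -p pics
python3 - <<'E'
from rig import get_state, viewer
import cv2, numpy as np
s=get_state(); print({k:np.round(v,3).tolist() for k,v in s.items()})
for n in("top","scene"):
    im=viewer.capture(n); cv2.imwrite(f"pics/{n}0.png",cv2.resize(im[:,:,::-1],None,fx=1.5,fy=1.5,interpolation=cv2.INTER_CUBIC)); cv2.imwrite(f"raw_{n}.png",im[:,:,::-1])
    print(n,viewer.camera_info(n))
print(viewer.camera_info("wrist"))
E
```

```text
{'clock': 0.0, 'joint_pos': [-1.307, 0.629, 0.038, 1.518, -0.027, 0.996, -0.02], 'dq': [-0.002, 0.001, -0.002, -0.0, -0.0, 0.001, -0.001], 'joint_efforts': [0.0, -56.342, 1.226, -19.344, 0.011, 0.011, 0.0], 'eef_pos': [0.21, 0.614, 0.205], 'tcp_rot': [-0.0, 0.164, 0.986, -0.001], 'ft_force': [-0.534, -0.062, -0.209], 'moment': [-0.031, 0.079, 0.007], 'grasp_force': 0.0, 'finger_gap': 1.001}
top {'fx': 402.24573499843007, 'fy': 402.24573499843007, 'cx': 260.31744919660116, 'cy': 193.5658558512315, 'R': array([[ 0.00643743, -0.99995998,  0.00621278],
       [-0.98309174, -0.00746558, -0.18296145],
       [ 0.18300051, -0.00492994, -0.98310046]]), 't': array([-0.10910161,  0.564091  ,  0.82521132])}
scene {'fx': 413.9244533320429, 'fy': 413.9244533320429, 'cx': 256.21292654882495, 'cy': 190.1307589395863, 'R': array([[-0.16805884,  0.98565104,  0.01575627],
       [ 0.77183723,  0.14151149, -0.6198724 ],
       [-0.61320756, -0.09201376, -0.78454442]]), 't': array([ 0.16857657, -0.38298515,  1.38681167])}
{'fx': 297.3186396354542, 'fy': 297.3186396354542, 'cx': 260.2165927056365, 'cy': 193.47674874698765, 'T_tool_cam': array([[-2.26331400e-04, -9.54813158e-01, -2.97206633e-01,
         7.62249892e-02],
       [ 9.99999302e-01, -5.60678371e-04,  1.03972055e-03,
        -1.25133080e-03],
       [-1.15937619e-03, -2.97206190e-01,  9.54812618e-01,
        -1.70147071e-01],
       [ 0.00000000e+00,  0.00000000e+00,  0.00000000e+00,
         1.00000000e+00]])}
```

View pics/top0.png

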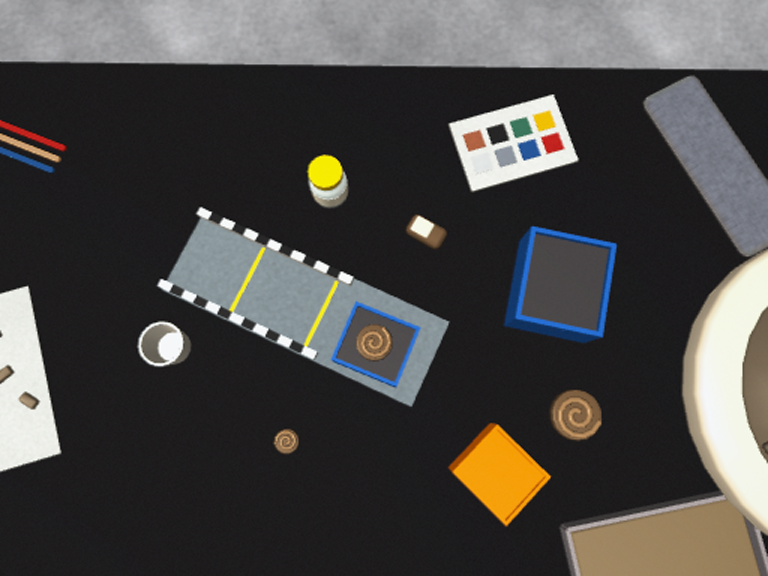

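View pics/scene0.png

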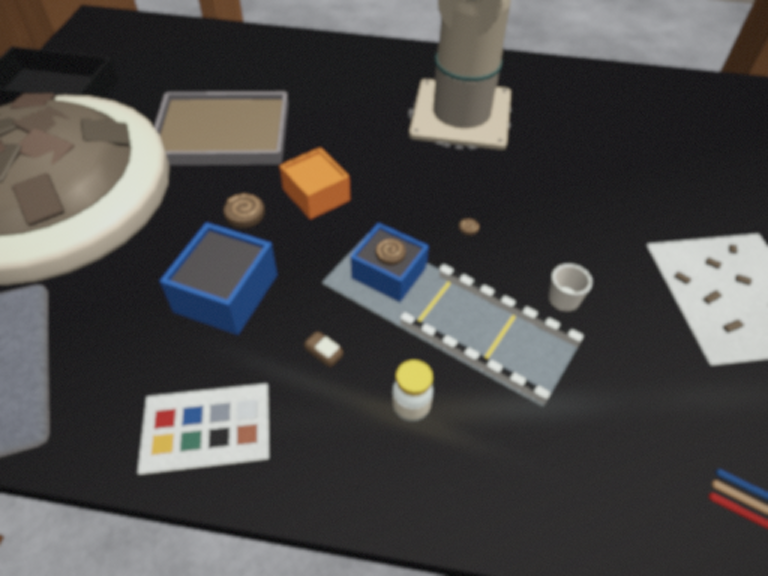

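Candidates for the tray, in 1.5x top-image pixels, are the small blue tray with the ammonite on the lane (375,343), the larger blue box (563,283) and the orange box (500,475). I exclude the orange one. The smaller blue one at (375,343) stands on the lane entry and is the one meant. The lane runs from (430,363) up-left to (184,248), and the yellow lines are at about (322,315) and (248,280).

```bash
cat > h.py <<'E'
import numpy as np, cv2
from scipy.optimize import minimize
from scipy.spatial.transform import Rotation as Ro
from rig import viewer, get_state
def cap(n):
    s=get_state(); im=viewer.capture(n)[:,:,::-1].copy(); c=viewer.camera_info(n)
    if n=="wrist":
        q=s["tcp_rot"]; T=np.eye(4); T[:3,:3]=Ro.from_quat([q[1],q[2],q[3],q[0]]).as_matrix(); T[:3,3]=s["eef_pos"]
        W=np.linalg.inv(T@c["T_tool_cam"]); c["R"],c["t"]=W[:3,:3],W[:3,3]
    c["fish"]=n=="wrist"; return im,c
def proj(c,X):
    p=np.atleast_2d(X)@c["R"].T+c["t"]
    if c["fish"]:
        r=np.hypot(p[:,0],p[:,1])+1e-12; th=np.arctan2(r,p[:,2]); k=th/r
        return np.c_[c["fx"]*p[:,0]*k+c["cx"],c["fy"]*p[:,1]*k+c["cy"]]
    return np.c_[c["fx"]*p[:,0]/p[:,2]+c["cx"],c["fy"]*p[:,1]/p[:,2]+c["cy"]]
def back(c,uv,z):
    uv=np.atleast_2d(uv).astype(float); d=(uv-[c["cx"],c["cy"]])/[c["fx"],c["fy"]]
    if c["fish"]:
        r=np.hypot(*d.T)+1e-12; d=np.c_[d*(np.sin(r)/r)[:,None],np.cos(r)]
    else: d=np.c_[d,np.ones(len(d))]
    D=d@c["R"]; o=-c["R"].T@c["t"]; return o+D*((z-o[2])/D[:,2])[:,None]
def mask(im,lo,hi): return cv2.inRange(cv2.cvtColor(im,cv2.COLOR_BGR2HSV),lo,hi)
def tray(im,c,x0):   # silhouette fit: x,y,yaw
    b=mask(im,(100,90,40),(125,255,255)); n,L,st,ce=cv2.connectedComponentsWithStats(b)
    p0=proj(c,[x0[0],x0[1],.05])[0]
    best=min((k for k in range(1,n) if st[k,4]>250),key=lambda k:np.hypot(*(st[k,:2]+st[k,2:4]/2-p0)))
    cs,_=cv2.findContours((L==best).astype(np.uint8),cv2.RETR_EXTERNAL,cv2.CHAIN_APPROX_NONE)
    K=4; H,W=im.shape[:2]; M=cv2.resize(cv2.drawContours(np.zeros((H,W),np.uint8),cs,-1,255,-1),None,fx=K,fy=K,interpolation=cv2.INTER_LINEAR)>127
    g=[(x,y,z) for x in(-.05,.05) for y in(-.045,.045) for z in(.004,.064)]
    def P(v): return np.array(g)@Ro.from_euler("z",v[2]).as_matrix().T+[v[0],v[1],0]
    def f(v):
        v=np.array(v)/[100,100,10]; h=cv2.convexHull(((proj(c,P(v))+.5)*K-.5).astype(np.float32))
        m=cv2.fillConvexPoly(np.zeros(M.shape,np.uint8),np.round(h*16).astype(int),1,shift=4)>0
        return (m^M).sum()/M.sum()
    s=np.array(x0)*[100,100,10]
    r=minimize(f,s,method="Nelder-Mead",options=dict(initial_simplex=s+np.array([[-1,-1,-.5],[2,0,0],[0,2,0],[0,0,1.5]])))
    return r.x/[100,100,10],r.fun
E
python3 - <<'E'
from h import *
c=dict(viewer.camera_info("top"),fish=False); im=cv2.imread("raw_top.png")
w=mask(im,(0,0,150),(180,60,255)); n,L,st,ce=cv2.connectedComponentsWithStats(w)
pts=[(ce[k],st[k,4]) for k in range(1,n) if 15<st[k,4]<90 and 100<ce[k][0]<240 and 135<ce[k][1]<240]
print(len(pts),[(p.round(1).tolist(),int(a)) for p,a in pts])
X=back(c,np.array([p for p,_ in pts]),.024)[:,:2]
print(X.round(4).tolist())
y=mask(im,(22,120,120),(35,255,255)); n,L,st,ce=cv2.connectedComponentsWithStats(y)
for k in range(1,n):
    if st[k,4]>30:print("yel",ce[k].round(1),st[k],back(c,ce[k],.0042)[0].round(4))
print("corner z4",back(c,np.array([[448,321],[412,405]])/1.5,.004).round(4))
p=back(c,np.array([[375,343]])/1.5,.07)[0]; print(p)
print(tray(im,c,[p[0],p[1],np.pi/2-.4]))
for nme,uv,z in(("jar",(326,172),.09),("cup",(163,343),.055),("bone",(426,231),.02),("ammS",(286,441),.01)): print(nme,back(c,np.array(uv)/1.5,z)[0].round(3))
E
```

```text
0 []Traceback (most recent call last):
  File "<stdin>", line 6, in <module>
  File "h.py", line 18, in back
    uv=np.atleast_2d(uv).astype(float); d=(uv-[c["cx"],c["cy"]])/[c["fx"],c["fy"]]
                                           ~~^~~~~~~~~~~~~~~~~~
ValueError: operands could not be broadcast together with shapes (1,0) (2,)
```

```bash
cat > m.py <<'E'
from h import *
c=dict(viewer.camera_info("top"),fish=False); im=cv2.imread("raw_top.png")
w=mask(im,(0,0,190),(180,50,255)); n,L,st,ce=cv2.connectedComponentsWithStats(w)
pts=[(ce[k],st[k,4]) for k in range(1,n) if 8<st[k,4]<150 and 100<ce[k][0]<240 and 135<ce[k][1]<240]
print(len(pts),[(p.round(1).tolist(),int(a)) for p,a in pts])
if pts:
  X=back(c,np.array([p for p,_ in pts]),.024)[:,:2]; print(X.round(4).tolist())
y=mask(im,(22,120,120),(35,255,255)); n,L,st,ce=cv2.connectedComponentsWithStats(y)
for k in range(1,n):
    if st[k,4]>30:print("yel",ce[k].round(1),st[k],back(c,ce[k],.0042)[0].round(4))
print("corner z4",back(c,np.array([[448,321],[412,405]])/1.5,.004).round(4))
p=back(c,np.array([[375,343]])/1.5,.07)[0]; print(p)
print(tray(im,c,[p[0],p[1],np.pi/2-.4]))
for nme,uv,z in(("jar",(326,172),.09),("cup",(163,343),.055),("bone",(426,231),.02),("ammS",(286,441),.01)): print(nme,back(c,np.array(uv)/1.5,z)[0].round(3))
E
python3 m.py
```

```text
14 [([135.9, 141.7], 44), ([151.2, 148.8], 47), ([166.9, 155.9], 46), ([182.4, 163.1], 46), ([198.3, 170.2], 46), ([213.9, 177.5], 51), ([229.8, 184.8], 50), ([109.9, 189.5], 48), ([125.5, 197.1], 50), ([141.4, 204.5], 51), ([157.3, 212.0], 53), ([173.4, 219.5], 51), ([189.5, 227.0], 52), ([205.6, 234.6], 52)]
[[0.6894, 0.1822], [0.6728, 0.146], [0.6562, 0.1091], [0.6395, 0.073], [0.6232, 0.0361], [0.6064, 0.0003], [0.5898, -0.0362], [0.5768, 0.2336], [0.5597, 0.1973], [0.5432, 0.1608], [0.5266, 0.1242], [0.51, 0.0877], [0.4935, 0.0513], [0.477, 0.015]]
yel [362.4  80.1] [355  74  15  13 136] [ 0.8567 -0.3523  0.0042]
yel [216.3 114.3] [205 103  24  24 423] [0.7657 0.0011 0.0042]
yel [164.5 186.1] [153 165  24  43 127] [0.5896 0.1158 0.0042]
yel [213.7 209. ] [203 187  23  44 126] [0.5371 0.001  0.0042]
corner z4 [[ 0.527  -0.1933  0.004 ]
 [ 0.401  -0.1384  0.004 ]]
[ 0.4863258  -0.08384479  0.07      ]
(array([ 0.48750605, -0.08407815,  1.18789771]), np.float64(0.01781178178299262))
jar [ 0.731 -0.011  0.09 ]
cup [0.486 0.218 0.055]
bone [ 0.664 -0.159  0.02 ]
ammS [0.348 0.045 0.01 ]
```

```bash
cat > lane.py <<'E'
import numpy as np
A=np.array([[0.6894,0.1822],[0.6728,0.146],[0.6562,0.1091],[0.6395,0.073],[0.6232,0.0361],[0.6064,0.0003],[0.5898,-0.0362],[0.5768,0.2336],[0.5597,0.1973],[0.5432,0.1608],[0.5266,0.1242],[0.51,0.0877],[0.4935,0.0513],[0.477,0.015]])
d=(A[0]+A[7])-(A[6]+A[13]); TH=np.arctan2(d[1],d[0]); X=np.array([np.cos(TH),np.sin(TH)]); Y=np.array([-X[1],X[0]])
O=A.mean(0)-.07*X
def lane(p): p=np.asarray(p)[...,:2]-O; return np.stack([p@X,p@Y],-1)
def world(p): p=np.asarray(p); return O+p[...,:1]*X+p[...,1:2]*Y
E
python3 - <<'E'
from lane import *
print(O,np.degrees(TH),"yel",lane([[.5896,.1158],[.5371,.001]]).round(4).tolist(),"tray",lane([.48751,-.08408]).round(4),np.degrees(1.1879-TH))
print("ends",lane([[0.527,-.1933],[.401,-.1384]]).round(4).tolist(),"jar,cup,bone,amm",lane([[.731,-.011],[.486,.218],[.664,-.159],[.348,.045]]).round(3).tolist(),"tcp",lane([.21,.614]).round(3))
print("tool yaw x", np.degrees(np.arctan2(.323,-.946)), np.degrees(np.arctan2(.944,.323)))
print("spread", lane(A).round(4).tolist())
E
```

```text
[0.5540916  0.03491634] 65.4731223712245 yel [[0.0883, 0.0013], [-0.0379, 0.0014]] tray [-0.1359  0.0112] 2.588534112365978
ends [[-0.2189, -0.0701], [-0.2212, 0.0673]] jar,cup,bone,amm [[0.032, -0.18], [0.138, 0.138], [-0.131, -0.18], [-0.076, 0.192]] tcp [0.384 0.553]
tool yaw x 161.14816421931377 71.11105291730797
spread [[0.1902, -0.062], [0.1503, -0.0619], [0.1099, -0.0621], [0.0701, -0.0619], [0.0298, -0.0624], [-0.0098, -0.062], [-0.0499, -0.062], [0.1902, 0.0618], [0.1501, 0.0623], [0.11, 0.0622], [0.0698, 0.0621], [0.0297, 0.062], [-0.0102, 0.0619], [-0.0501, 0.0619]]
```

Run:
```python
import cv2
im=cv2.imread("raw_top.png")[130:290,95:435]
cv2.imwrite("pics/crop0.png",cv2.resize(im,None,fx=2.3,fy=2.3,interpolation=cv2.INTER_CUBIC))
```

```text
(no output)
```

View pics/crop0.png

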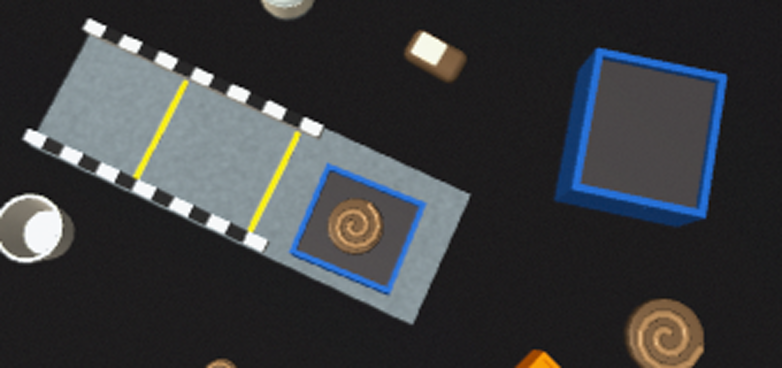

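The crop confirms it: the small blue tray at crop pixel (358,228) carries the ammonite on the lane, and the larger blue box at (645,132) is the decoy. In the lane's frame the tray is at (-136, +11) mm with a yaw of 2.6°, and the bay centre is at x = +25 mm. I'll nudge it sideways from the +y side first to centre and square it, then push it from behind.

```bash
cat > go.py <<'E'
import sys
from h import *; from lane import *
def tool():
    s=get_state(); q=s["tcp_rot"]; return s,Ro.from_quat([q[1],q[2],q[3],q[0]]).as_matrix()
if __name__=="__main__":   # args: yaw(deg, lane) then lx,ly,z(mm) triples
    s,R=tool(); p=np.array(s["eef_pos"]); print("lane",(lane(p)*1e3).round(1),"z",round(p[2]*1e3,1),"yawlane",np.degrees(np.arctan2(R[1,0],R[0,0])-TH).round(2),"tilt",np.degrees(R[:2,2]).round(2),"t",s["clock"],"gap",s["finger_gap"],"F",np.round(s["ft_force"],1),"q",np.round(s["joint_pos"],2))
    a=[float(v) for v in sys.argv[1:]]
    if a:
        yw=np.radians(a[0])+TH; dz=np.degrees((yw-np.arctan2(R[1,0],R[0,0])+np.pi)%(2*np.pi)-np.pi); print("turn about tool z",-dz.round(2))
        tx=np.array([np.cos(yw),np.sin(yw)]); ty=np.array([np.sin(yw),-np.cos(yw)])
        for k in range(1,len(a),3):
            w=np.r_[world(np.array(a[k:k+2])/1e3),a[k+2]/1e3]; d=w-p; print("world",w.round(3),"after turn: shift cm",(np.array([d[:2]@tx,d[:2]@ty,-d[2]])*100).round(2)); p=w
E
python3 go.py 90 180 270 205 -136 95 205 -136 95 25 -136 62 25
```

```text
lane [384.5 553.3] z 204.8 yawlane 95.63 tilt [-0.03 -0.09] t 0.1 gap 1.0014742892323463 F [-0.4  1.3  0. ] q [-1.31  0.63  0.04  1.52 -0.03  1.   -0.02]
turn about tool z 5.63
world [0.383 0.311 0.205] after turn: shift cm [-2.833e+01 -2.045e+01 -2.000e-02]
world [ 0.411 -0.049  0.205] after turn: shift cm [-17.5 -31.6  -0. ]
world [ 0.411 -0.049  0.025] after turn: shift cm [ 0.  0. 18.]
world [ 0.441 -0.063  0.025] after turn: shift cm [-3.3  0.  -0. ]
```

arm_command(
  motion=[0, 0, 0, 0, 0, 5.6, 0.5, -3.54, -2.56, 0, 0, 0, 0, 0.5, -3.54, -2.56, 0, 0, 0, 0, 0.5, -3.54, -2.56, 0, 0, 0, 0, 0.5, -3.54, -2.56, 0, 0, 0, 0, 0.5, -3.54, -2.56, 0, 0, 0, 0, 0.5, -3.54, -2.56, 0, 0, 0, 0, 0.5, -3.54, -2.56, 0, 0, 0, 0, 0.5, -3.54, -2.56, 0, 0, 0, 0, 0.5, -1.75, -3.16, 0, 0, 0, 0, 0.5, -1.75, -3.16, 0, 0, 0, 0, 0.5, -1.75, -3.16, 0, 0, 0, 0, 0.5, -1.75, -3.16, 0, 0, 0, 0, 0.5, -1.75, -3.16, 0, 0, 0, 0, 0.5, -1.75, -3.16, 0, 0, 0, 0, 0.5, -1.75, -3.16, 0, 0, 0, 0, 0.5, -1.75, -3.16, 0, 0, 0, 0, 0.5, -1.75, -3.16, 0, 0, 0, 0, 0.5, -1.75, -3.16, 0, 0, 0, 0, 0.5, 0, 0, 0, 0, 0, 0, 0.5],
)

```text
clock: 2.6
eef_pos: [0.4113, -0.0516, 0.2055]
tcp_rot: [0.0, 0.215, 0.977, -0.001]
ft_force: [0.7, 0.2, -0.0]
finger_gap: 0.501
grasp_force: 0.0
```

```bash
python3 go.py 90 -136 95 205 -136 95 25
```

```text
lane [-138.   94.] z 205.5 yawlane 89.72 tilt [-0.01 -0.06] t 2.6 gap 0.5014111472225777 F [ 0.7  0.2 -0. ] q [-0.07  0.3   0.17  2.14 -0.07  0.71  1.28]
turn about tool z -0.28
world [ 0.411 -0.049  0.205] after turn: shift cm [0.1  0.2  0.05]
world [ 0.411 -0.049  0.025] after turn: shift cm [ 0.  0. 18.]
```

arm_command(
  motion=[0, 0.1, 4, 0, 0, -0.3, 0.5, 0, 0.1, 4, 0, 0, 0, 0.5, 0, 0, 4, 0, 0, 0, 0.5, 0, 0, 3, 0, 0, 0, 0.5, 0, 0, 2, 0, 0, 0, 0.5, 0, 0, 1, 0, 0, 0, 0.5, -0.6, 0, 0, 0, 0, 0, 0.5, -0.6, 0, 0, 0, 0, 0, 0.5, -0.5, 0, 0, 0, 0, 0, 0.5, -0.5, 0, 0, 0, 0, 0, 0.5, -0.5, 0, 0, 0, 0, 0, 0.5, -0.4, 0, 0, 0, 0, 0, 0.5, -0.3, 0, 0, 0, 0, 0, 0.5, -0.2, 0, 0, 0, 0, 0, 0.5, 0, 0, 0, 0, 0, 0, 0.5],
)

```text
clock: 4.47
eef_pos: [0.4455, -0.0617, 0.0276]
tcp_rot: [-0.001, 0.21, 0.978, 0.0]
ft_force: [-1.7, 0.0, -0.6]
finger_gap: 0.503
grasp_force: 1.0
```

```bash
python3 go.py 90 -136 58 25;  python3 - <<'E'
from h import *
im,c=cap("wrist"); cv2.imwrite("pics/w1.png",cv2.resize(im,None,fx=1.5,fy=1.5))
E
```

```text
lane [-133.    58.7] z 27.6 yawlane 90.32 tilt [-0.07  0.05] t 4.475 gap 0.5027546026213778 F [-1.7  0.  -0.6] q [-0.13  0.7   0.3   2.21 -0.67  0.32  1.89]
turn about tool z 0.32
world [ 0.445 -0.065  0.025] after turn: shift cm [-0.07 -0.3   0.26]
```

View pics/w1.png

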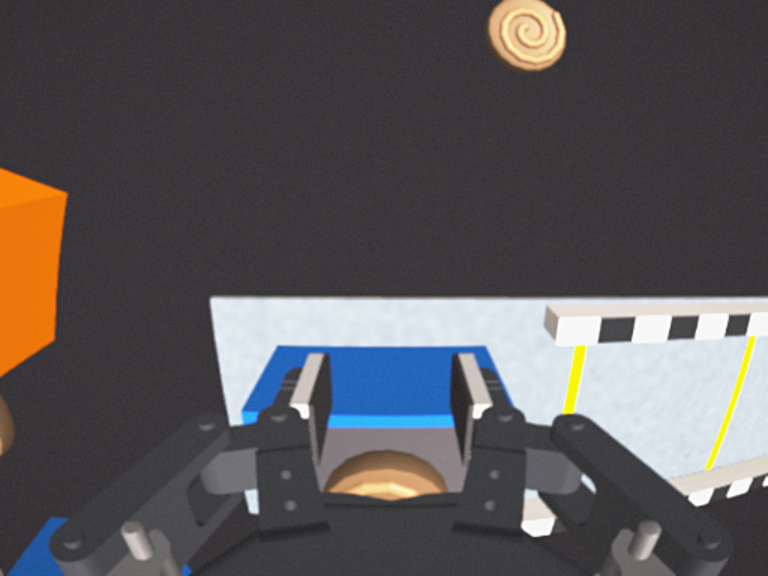

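The wrist picture shows both fingers (310,380) and (470,380) flat against the tray's near side face (380,385), with the ammonite clear. I'll back off, rise and turn, then go behind the tray and measure.

arm_command(
  motion=[2, 0, 0, 0, 0, 0, 0.5, 2, 0, 0, 0, 0, 0, 0.5, 0, 0, -5, 0, 0, 0, 0.5, 0, 0, -5, 0, 0, -10, 0.5, 0, 0, 0, 0, 0, -10, 0.5, 0, 0, 0, 0, 0, -10, 0.5, 0, 0, 0, 0, 0, -10, 0.5, 0, 0, 0, 0, 0, -10, 0.5, 0, 0, 0, 0, 0, -10, 0.5, 0, 0, 0, 0, 0, -10, 0.5, 0, 0, 0, 0, 0, -10, 0.5, 0, 0, 0, 0, 0, -10, 0.5, 4, 0, 0, 0, 0, 0, 0.5, 4, -3, 0, 0, 0, 0, 0.5, 2.5, -3, 0, 0, 0, 0, 0.5, 0, -3, 0, 0, 0, 0, 0.5, 0, -1, 0, 0, 0, 0, 0.5, 0, 0, 0, 0, 0, 0, 0.5],
)

```text
clock: 6.78
eef_pos: [0.4573, -0.1816, 0.1274]
tcp_rot: [-0.0, -0.543, 0.84, 0.001]
ft_force: [-0.6, 1.1, 0.2]
finger_gap: 0.501
grasp_force: 0.0
```

```bash
cat > look.py <<'E'
import sys
from go import *
im,c=cap("top"); v,e=tray(im,c,[*world(np.array([float(sys.argv[1]),float(sys.argv[2])])),TH])
print("tray lane mm",(lane(v)*1e3).round(1),"yaw",np.degrees(v[2]-TH).round(2),"err",round(e,3))
h=proj(c,[[*world(np.array([x,y])),z] for x,y,z in((0,0,.004),)])
cv2.imwrite(sys.argv[3],cv2.resize(im,None,fx=1.5,fy=1.5))
E
python3 go.py 180 -230 0 128 -230 0 22;python3 look.py -.136 0 pics/t2.png
```

```text
lane [-237.2   -1.8] z 127.4 yawlane -179.66 tilt [-0.07  0.09] t 6.775 gap 0.5008840830936411 F [-0.6  1.1  0.2] q [ 0.41  0.53 -0.13  2.03  0.11  0.6   2.92]
turn about tool z 0.34
world [ 0.459 -0.174  0.128] after turn: shift cm [-0.72  0.18 -0.06]
world [ 0.459 -0.174  0.022] after turn: shift cm [ 0.   0.  10.6]
tray lane mm [-137.6    1.4] yaw 0.08 err 0.017
```

View pics/t2.png

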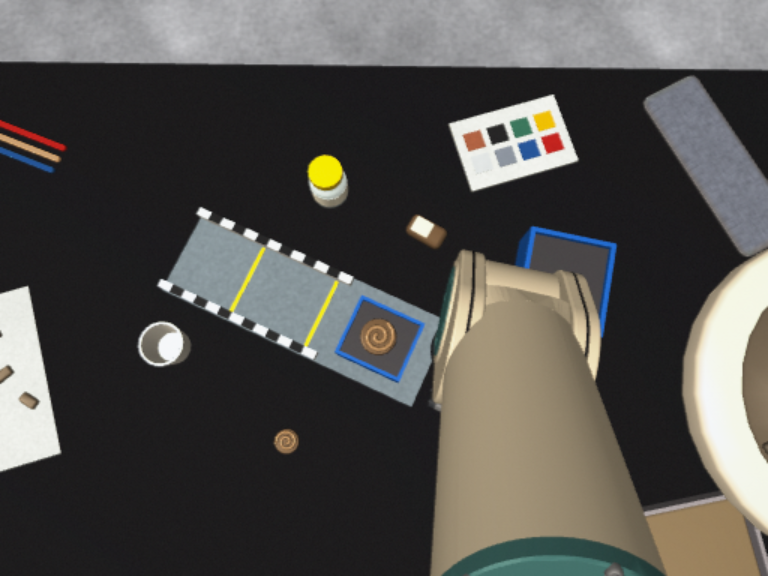

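The top picture shows the tray's rim centred at (380,338), free of the hand. It measures at lane (-137.6, +1.4) mm, yaw 0.1°, so it is centred and square. Joint 7 is near its limit, so I'll turn the hand half round.

arm_command(
  motion=[0, 0, 0, 0, 0, 10, 0.5, 0, 0, 0, 0, 0, 10, 0.5, 0, 0, 0, 0, 0, 10, 0.5, 0, 0, 0, 0, 0, 10, 0.5, 0, 0, 0, 0, 0, 10, 0.5, 0, 0, 0, 0, 0, 10, 0.5, 0, 0, 0, 0, 0, 10, 0.5, 0, 0, 0, 0, 0, 10, 0.5, 0, 0, 0, 0, 0, 10, 0.5, 0, 0, 0, 0, 0, 10, 0.5, 0, 0, 0, 0, 0, 10, 0.5, 0, 0, 0, 0, 0, 10, 0.5, 0, 0, 0, 0, 0, 10, 0.5, 0, 0, 0, 0, 0, 10, 0.5, 0, 0, 0, 0, 0, 10, 0.5, 0, 0, 0, 0, 0, 10, 0.5, 0, 0, 0, 0, 0, 10, 0.5, 0, 0, 0, 0, 0, 10, 0.5, 0, 0, 0, 0, 0, 0, 0.5],
)

```text
clock: 9.2
eef_pos: [0.4563, -0.1806, 0.1273]
tcp_rot: [-0.002, 0.839, 0.544, -0.001]
ft_force: [-0.4, -0.8, 0.8]
finger_gap: 0.499
grasp_force: 0.0
```

```bash
python3 go.py 0 -230 1 127 -230 1 22 -210 1 22
```

```text
lane [-236.7   -0.5] z 127.3 yawlane 0.48 tilt [-0.15  0.11] t 9.2 gap 0.49896641644018236 F [-0.4 -0.8  0.8] q [-0.19  0.65  0.79  2.04 -0.7   0.74  0.62]
turn about tool z 0.48
world [ 0.458 -0.174  0.127] after turn: shift cm [ 0.67 -0.15  0.03]
world [ 0.458 -0.174  0.022] after turn: shift cm [ 0.   0.  10.5]
world [ 0.466 -0.156  0.022] after turn: shift cm [ 2. -0. -0.]
```

arm_command(
  motion=[0.4, -0.1, 3, 0, 0, 0.5, 0.5, 0.3, 0, 3, 0, 0, 0, 0.5, 0, 0, 2.5, 0, 0, 0, 0.5, 0, 0, 2, 0, 0, 0, 0.5, 0.8, 0, 0, 0, 0, 0, 0.5, 0.8, 0, 0, 0, 0, 0, 0.5, 0.5, 0, 0, 0, 0, 0, 0.5, 0.5, 0, 0, 0, 0, 0, 0.5, 0.5, 0, 0, 0, 0, 0, 0.5, 0.5, 0, 0, 0, 0, 0, 0.5, 0.5, 0, 0, 0, 0, 0, 0.5, 0.5, 0, 0, 0, 0, 0, 0.5, 0.5, 0, 0, 0, 0, 0, 0.5, 0.5, 0, 0, 0, 0, 0, 0.5, 0.5, 0, 0, 0, 0, 0, 0.5, 0.5, 0, 0, 0, 0, 0, 0.5, 0.5, 0, 0, 0, 0, 0, 0.5, 0.5, 0, 0, 0, 0, 0, 0.5, 0.5, 0, 0, 0, 0, 0, 0.5, 0, 0, 0, 0, 0, 0, 0.5],
)

```text
clock: 11.7
eef_pos: [0.4932, -0.1, 0.0224]
tcp_rot: [-0.002, 0.842, 0.54, 0.0]
ft_force: [1.4, -0.8, 0.4]
finger_gap: 0.502
grasp_force: 0.5
```

```bash
python3 go.py 0 -37 1 22; python3 look.py -.08 0 pics/t3.png;  python3 - <<'E'
from go import *
im,c=cap("wrist"); a=cv2.imread("pics/t3.png"); cv2.imwrite("pics/w3.png",np.hstack([cv2.resize(im,(400,300)),a[180:480,130:530]]))
E
```

```text
lane [-148.    -0.6] z 22.4 yawlane -0.11 tilt [-0.08  0.17] t 11.7 gap 0.5023083773851946 F [ 1.4 -0.8  0.4] q [-0.24  0.82  0.6   2.07 -0.93  0.54  0.62]
turn about tool z -0.11
world [0.538 0.002 0.022] after turn: shift cm [11.1  -0.16  0.04]
tray lane mm [-135.1   31. ] yaw 2.45 err 1.449
```

View pics/w3.png

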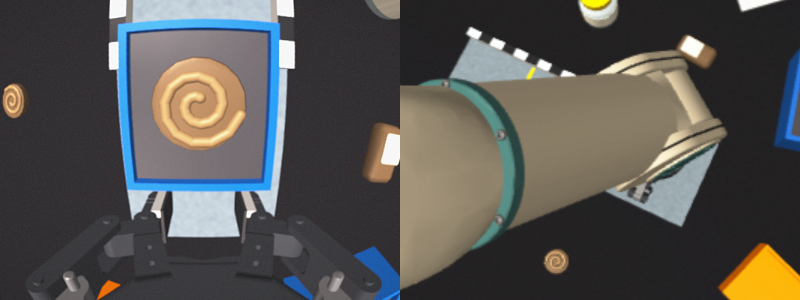

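The wrist view shows the tray rim from (118,25) to (280,188), squarely entering between the white rail ends at (118,55) and (287,55). The top camera is blocked by the arm, so I'll measure with the wrist camera.

```bash
cat > wl.py <<'E'
import sys
from go import *
im,c=cap("wrist"); b=mask(im,(100,90,40),(125,255,255)); n,L,st,ce=cv2.connectedComponentsWithStats(b)
p0=proj(c,[*world(np.array([float(sys.argv[1]),0.])),.06])[0]
k=min((k for k in range(1,n) if st[k,4]>800),key=lambda k:np.hypot(*(st[k,:2]+st[k,2:4]/2-p0)))
cs,_=cv2.findContours((L==k).astype(np.uint8),cv2.RETR_EXTERNAL,cv2.CHAIN_APPROX_NONE)
P=lane(back(c,max(cs,key=len)[:,0],.064))*1e3   # rim plane, straightens fisheye
r=cv2.minAreaRect(P.astype(np.float32)); print("rim lane mm",np.round(r,2) if 0 else r)
w=mask(im,(0,0,190),(180,50,255)); n,L,st,ce=cv2.connectedComponentsWithStats(w)
for k in range(1,n):
    q=lane(back(c,ce[k],.024))[0]*1e3
    if st[k,4]>100 and 50<abs(q[1])<75 and -60<q[0]<200: print("white",q.round(1),st[k,4])
cv2.imwrite(sys.argv[2],cv2.resize(im,None,fx=1.5,fy=1.5))
E
python3 wl.py -.085 pics/w4.png
```

```text
rim lane mm ((-88.64879608154297, 2.5957260131835938), (92.3556900024414, 102.53694152832031), 89.64788818359375)
white [-13.3  64. ] 478
white [-13.6 -61.4] 455
white [-50.5 -62.2] 678
white [-50.6  66.6] 422
```

arm_command(
  motion=[0.5, 0, 0, 0, 0, 0, 0.5, 0.5, 0, 0, 0, 0, 0, 0.5, 0.5, 0, 0, 0, 0, 0, 0.5, 0.5, 0, 0, 0, 0, 0, 0.5, 0.5, 0, 0, 0, 0, 0, 0.5, 0.5, 0, 0, 0, 0, 0, 0.5, 0.5, 0, 0, 0, 0, 0, 0.5, 0.5, 0, 0, 0, 0, 0, 0.5, 0.5, 0, 0, 0, 0, 0, 0.5, 0.5, 0, 0, 0, 0, 0, 0.5, 0.5, 0, 0, 0, 0, 0, 0.5, 0.5, 0, 0, 0, 0, 0, 0.5, 0.5, 0, 0, 0, 0, 0, 0.5, 0.5, 0, 0, 0, 0, 0, 0.5, 0.5, 0, 0, 0, 0, 0, 0.5, 0.5, 0, 0, 0, 0, 0, 0.5, 0.5, 0, 0, 0, 0, 0, 0.5, 0, 0, 0, 0, 0, 0, 0.5],
)

```text
clock: 14.1
eef_pos: [0.5288, -0.0232, 0.0227]
tcp_rot: [-0.001, 0.842, 0.54, 0.0]
ft_force: [1.0, 0.4, 0.1]
finger_gap: 0.497
grasp_force: 0.0
```

```bash
python3 go.py 0 -37 0 22; python3 wl.py 0 pics/w5.png
```

```text
lane [-63.4  -1.1] z 22.7 yawlane -0.12 tilt [-0.05  0.13] t 14.1 gap 0.49683952368962436 F [1.  0.4 0.1] q [-0.41  0.85  0.64  2.   -0.91  0.61  0.44]
turn about tool z -0.12
world [0.539 0.001 0.022] after turn: shift cm [ 2.64 -0.11  0.07]
rim lane mm ((-3.7493438720703125, 1.6992149353027344), (92.52352905273438, 102.58126831054688), 89.94091033935547)
white [69.1 64.1] 626
white [ 68.7 -61.3] 608
white [ 29.6 -62.6] 630
white [29.5 66.4] 461
white [-10.8 -62.5] 626
white [-11.   66.4] 443
white [-51.4  66.3] 379
```

arm_command(
  motion=[0.5, 0, 0, 0, 0, 0, 0.5, 0.5, 0, 0, 0, 0, 0, 0.5, 0.5, 0, 0, 0, 0, 0, 0.5, 0.5, 0, 0, 0, 0, 0, 0.5, 0.45, 0, 0, 0, 0, 0, 0.5, 0.3, 0, 0, 0, 0, 0, 0.5, 0, 0, 0, 0, 0, 0, 0.5],
)

```text
clock: 15.02
eef_pos: [0.5401, 0.0015, 0.0226]
tcp_rot: [-0.001, 0.842, 0.54, 0.0]
ft_force: [-0.2, -1.5, 1.2]
finger_gap: 0.503
grasp_force: 1.0
```

```bash
python3 go.py 0 -230 0 22; python3 wl.py 0.025 pics/w6.png
```

```text
lane [-36.2  -1.2] z 22.6 yawlane -0.14 tilt [-0.06  0.11] t 15.025 gap 0.5025774923610417 F [-0.2 -1.5  1.2] q [-0.46  0.86  0.65  1.97 -0.91  0.63  0.38]
turn about tool z -0.14
world [ 0.459 -0.174  0.022] after turn: shift cm [-19.38  -0.12   0.06]
rim lane mm ((23.244060516357422, 1.6981163024902344), (92.443603515625, 102.6788558959961), 89.94882202148438)
white [103.   64.6] 210
white [102.4 -61.6] 170
white [ 69.8 -62.4] 595
white [69.4 66.3] 478
white [ 29.3 -62.4] 629
white [29.1 66.4] 460
white [-11.1 -62.4] 575
white [-11.4  66.4] 406
white [-56.2  60. ] 825
white [-54.1 -59.5] 733
```

View pics/w6.png

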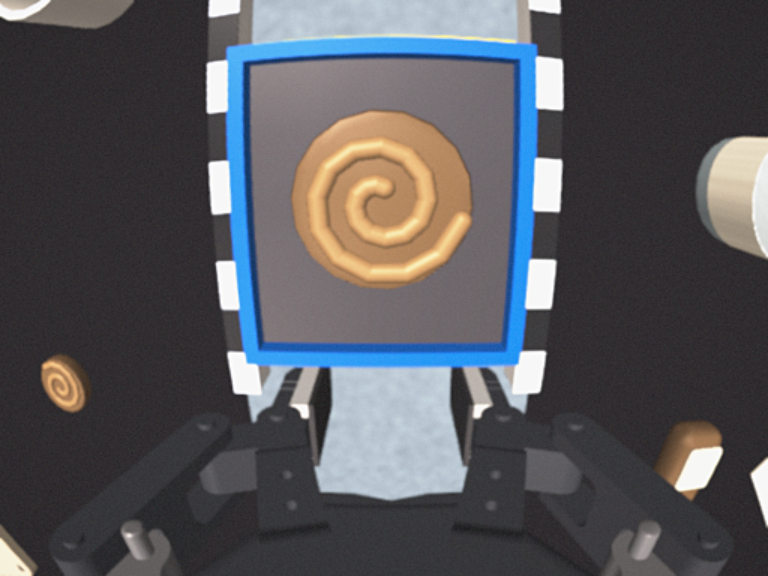

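The tray rim, (228,45) to (535,365), sits squarely between the rails, with the front yellow line just visible beyond it at (380,40). I'll back off and verify from above.

arm_command(
  motion=[-0.8, 0, 0, 0, 0, 0, 0.5, -2, 0, 0, 0, 0, 0, 0.5, -3, 0, 0, 0, 0, 0, 0.5, -4, 0, 0, 0, 0, 0, 0.5, -4, 0, -3, 0, 0, 0, 0.5, -4, 0, -4, 0, 0, 0, 0.5, -4, 0, -4, 0, 0, 0, 0.5, 0, 0, -2, 0, 0, 0, 0.5, 0, 0, 0, 0, 0, 0, 0.5],
)

```text
clock: 16.2
eef_pos: [0.4496, -0.1977, 0.1535]
tcp_rot: [-0.0, 0.842, 0.539, 0.001]
ft_force: [0.4, -0.3, -0.3]
finger_gap: 0.496
grasp_force: 0.0
```

```bash
python3 go.py; python3 look.py .025 0 pics/t7.png
python3 - <<'E'
from h import *; from lane import *
im=cv2.imread("pics/t7.png"); c=viewer.camera_info("top"); c["fish"]=False
y=mask(cv2.resize(im,(512,384),interpolation=cv2.INTER_AREA),(22,120,120),(35,255,255)); n,L,st,ce=cv2.connectedComponentsWithStats(y)
for k in range(1,n):
    if st[k,4]>15:print("yel",st[k,4],(lane(back(c,ce[k],.0042))*1e3).round(1))
E
```

```text
lane [-255.    -1.5] z 153.5 yawlane -0.2 tilt [0.09 0.11] t 16.2 gap 0.4964386413099508 F [ 0.4 -0.3 -0.3] q [-0.18  0.62  0.83  2.02 -0.65  0.79  0.61]
tray lane mm [25.1  0.2] yaw -0.38 err 0.017
yel 136 [[-226.5 -436.1]]
yel 433 [[  56.5 -206.1]]
yel 130 [[-37.9   0.6]]
```

View pics/t7.png

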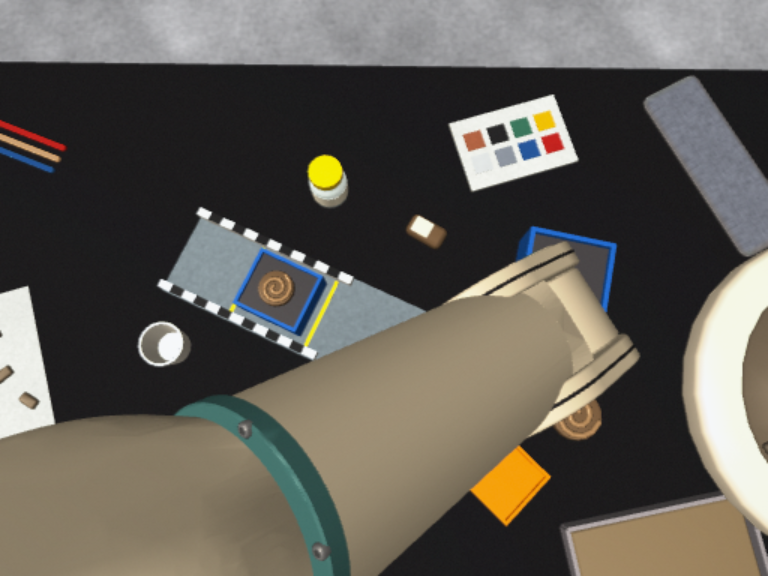

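The top picture shows the tray at (278,290) between the two lines, with the hand clear. It measures at lane (25.1, 0.2) mm, yaw -0.4°, and the bay centre is at 25.2 mm.

```bash
python3 -c "
from rig import workorder; print(workorder.job_done())"
```

```text
the job is handed in; nothing more can be done
None
```

I pushed the tray into the bay and handed the job in at about 16 s: it measures within about 1 mm of the bay centre and 0.4° of square, and the hand is clear of everything.

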